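# Stack the pill pods up to the line

## Task

On the nightstand, put both round blue pill pods into the clear tube, lying flat one on top of the other, so that the top of the stack comes up to the orange line. Leave the silver tin, which is the same size, where it lies.

Things in the scene. Friction and masses are not known exactly. Their poses are not given: they have to be found in the camera images.
- tube: Clear plastic tube, open at the top, fixed upright on a white foot (96 mm wide) on the nightstand top (z = 0); empty at first. Origin: centre of its underside, z up its axis. Bore 66 mm wide, floor 6 mm above the origin, walls 4 mm. From 46 mm up it flares to the rim at 56 mm, there 82 mm wide inside, 90 outside. Orange line all round 46 mm above the origin, two pods above the floor.
- pod_a: First round blue plastic pill pod, a closed rigid disc 52 mm in diameter and 20 mm high, about 30 g, lying flat with its darker blue circle up. Origin: centre of its underside, z up its axis. The two are alike. Tube, pods and tin stand in a row, in any order, 120 mm or more apart. A pod may be let fall from the tube's mouth.
- pod_b: Second round blue plastic pill pod, a closed rigid disc 52 mm in diameter and 20 mm high, about 30 g, lying flat with its darker blue circle up. Origin: centre of its underside, z up its axis. The two are alike. Tube, pods and tin stand in a row, in any order, 120 mm or more apart. A pod may be let fall from the tube's mouth.
- tin: Silver aluminium balm tin, a closed disc of the pods' size (52 mm in diameter, 20 mm high), lying flat; not part of the job. Origin: centre of its underside, z up.
There are look-alikes about, which are no part of the job. Leave any green or yellow look-alike of the pod_b alone.

How it is judged:
On the way, in this order (a step that is already met when the one before it is completed fails the run):
1. one blue pod lies flat on the floor of the tube (((horizontal distance between pod_a and tube below 0.014 m and z of pod_a in the frame of tube between 0.001 and 0.011 m and angle between pod_a's own z axis and vertical below 0.175 rad and linear speed of pod_a below 0.03 m/s) or (horizontal distance between pod_b and tube below 0.014 m and z of pod_b in the frame of tube between 0.001 and 0.011 m and angle between pod_b's own z axis and vertical below 0.175 rad and linear speed of pod_b below 0.03 m/s))), for 0.2 s.
2. the other blue pod lies flat on it, its top at the orange line (((horizontal distance between each of pod_a, pod_b and tube below 0.014 m and z of pod_a in the frame of tube between 0.001 and 0.011 m and angle between each of pod_a, pod_b's own z axis and vertical below 0.175 rad and linear speed of each of pod_a, pod_b below 0.03 m/s and z of pod_b in the frame of tube between 0.021 and 0.031 m) or (horizontal distance between each of pod_b, pod_a and tube below 0.014 m and z of pod_b in the frame of tube between 0.001 and 0.011 m and angle between each of pod_b, pod_a's own z axis and vertical below 0.175 rad and linear speed of each of pod_b, pod_a below 0.03 m/s and z of pod_a in the frame of tube between 0.021 and 0.031 m))), for 0.2 s.
At the end, for the whole second after the job is handed in: Both blue pods are inside the tube, at rest, within 14 mm of its axis and within 10 degrees of flat: one on the tube's floor and the other on top of it (each within 5 mm of its height), so that the top is at the orange line within 5 mm; the tin lies within 30 mm of where it was (((horizontal distance between each of pod_a, pod_b and tube below 0.014 m and z of pod_a in the frame of tube between 0.001 and 0.011 m and angle between each of pod_a, pod_b's own z axis and vertical below 0.175 rad and linear speed of each of pod_a, pod_b below 0.03 m/s and z of pod_b in the frame of tube between 0.021 and 0.031 m) or (horizontal distance between each of pod_b, pod_a and tube below 0.014 m and z of pod_b in the frame of tube between 0.001 and 0.011 m and angle between each of pod_b, pod_a's own z axis and vertical below 0.175 rad and linear speed of each of pod_b, pod_a below 0.03 m/s and z of pod_a in the frame of tube between 0.021 and 0.031 m)) and distance of tin from where it was at the start of the episode below 0.03 m); the robot touches nothing.
It fails at once if the silver tin is moved 30 mm or more (distance of tin from where it was at the start of the episode above 0.03 m).
It also fails if it takes over 54 s, if anything falls off the work surface, if the arm or the gripper's body presses on something with over 40 N, if the wrist force passes 120 N, or if a joint passes its speed limit or range.

## Robot

A 7-joint arm with a two-finger parallel gripper is mounted at the origin on the work surface. World frame = base frame: x ahead of the robot, y to its left, z up, the work surface at z = 0. Lengths are in m, angles in rad, forces in N, time in s.
With the tool pointing down it reaches from about 0.4 to 0.85 m from the base axis. Payload 4.5 kg.
Tool frame: the origin (TCP) lies midway between the tips of the shut fingers; the grasp point (between the pads) lies 19 mm behind it; z points along the fingers, y is the direction in which the jaws open and shut (so a half turn about z gives the same grasp; the last joint's range is limited). The gripper opens to 88 mm and grips with 3 to 60 N. Pads are 18 mm wide; open, the fingers measure 123 mm over their backs; the gripper's body (75 mm by 187 mm) begins 45 mm behind the grasp point.
Start: joints at [-1.248, 0.689, -0.195, 1.565, 0.157, 0.902, -0.215], TCP at [0.178, 0.599, 0.239] pointing down, gripper open.
Joint ranges: [-3.01, 3.01], [-0.46, 2.08], [-1.47, 1.51], [0.13, 2.56], [-1, 4.14], [0.04, 2.09], [-2.66, 2.66]. Speed limits (rad/s): [2.57, 2.57, 3.14, 3.14, 3.14, 3.14, 3.14].

## Interface

Orientations are given as a unit quaternion [x, y, z, w].
In Python, from plant import r gives the robot as it stands. The module is installed in compiled form; this text tells all that it offers.
- The arm moves only by the shell command python3 -m jog 'ROWS' [FORCE]. ROWS is JSON, a list of rows, each an object with "translation": the shift along the tool's x, y, z in units of 40 mm (1.0 is 40 mm), a list of three; "twist": the turn about the tool's z in units of 6 degrees (1.0 is 6 degrees); "claw": the opening in per cent of the stroke, from 0 (shut) to 100 (fully open). A call has 1 to 20 rows; each row shifts and turns the commanded pose from where the row before left it, along the tool's axes as they then stand; what a row does not reach is not made up. A row lasts 1/12 s, in which the tool goes at most 41.7 mm and 7.16 degrees, less where a joint would pass 70% of its speed; a pose out of reach is approached as far as the arm can. A call is refused whole if a number of a shift passes 1 or a number of a turn 1, either way. A call with a gripper value outside its range is refused whole. The fingers move at their own pace and stop on an object; FORCE is the grip in N (left out, the last holds). Time passes only in rows, so rows that do not move let the fingers close. It gives the time, the measured TCP pose, the force and the opening at its end, in the units of the state.
- r.get_state(): the state, without advancing time (a new reading comes with each control period).
- r.snapshot(name): name is "side" or "top" or "wrist"; returns a dict with "img" (420x560x3 uint8, red, green, blue), "fx", "fy", "cx", "cy" (pixels), "dist_coeffs" ([k1, k2, p1, p2, k3] as OpenCV has them; the pictures are not rectified), "origin" and "rotation" of the camera in the world; the wrist camera has in their place "T_tool_cam" (4x4, takes a point from camera to tool coordinates, whose origin is the TCP and whose axes are the flange's). Camera axes: x right, y up, looking along -z (the intrinsics and any distortion apply to the point x, -y, -z); pixel columns grow to the right and rows downward; lengths in m; the calibration is good to about 2 mm. A picture is of the moment at which its call begins: read the wrist's pose just before it. There is no depth.
- r.finish_job(): hands the job in, once; it reports no verdict.
Trained networks look in the newest picture that a camera, given by its name, has taken for a name from the list of things; names that differ only in an ending like _2 or _b are one class to them, and where a whole thing is asked for, a point or a joint stands for the part that bears it (a point fixed in the world has none). Each returns a list of dicts, best first, with "confidence" (0 to 1); they miss things now and then, are a little off and sometimes report something else, mostly with a low value. They report only what shows in the picture. A call takes as long as a camera call. They do not tell look-alikes from the thing itself.
- r.spot_in(label, camera): "rect" ([left, top, right, bottom] in pixels, round what is visible of it).
- r.spot_point(label, camera): "location" ([row, column] in pixels: a listed point, or the origin of a listed thing).
The state is a dict: "clock": time; "q": joint angles; "qd": joint speeds; "joint_torque": joint torques, N m; "tool_pos": TCP position; "eef_rot": TCP orientation; "contact_force": force on the tool from outside, world axes, zero at the start; "moment": the same for the moment, N m; "opening": opening from 0.0 (shut) to 1.0 (fully open).
Only numpy, scipy, OpenCV 4.12 (cv2) and the standard library are available. Lean on these libraries where they do the work, as an engineer would, in place of code of your own. Each camera call takes 0.05 s, during which the arm holds its last target. There are 200 camera calls.

## Working session

There is one attempt and no reset: what is moved stays moved. The work goes in short steps, Python scripts to look and compute and a shell command to move; the robot and the scene stay as the last step left them, time stands still between calls to the robot, and variables do not carry over. Pictures are saved under pics/ and viewed, about 8 in all and at most 12, crops included, and the job is handed in when it is done.

```bash
mkdir -p pics; cat > h.py <<'E'
import numpy as np, cv2
from scipy.spatial.transform import Rotation as R
from plant import r
def cam(name):
    s=r.get_state(); d=r.snapshot(name)
    if name=='wrist':
        T=np.array(d['T_tool_cam']); Rt=R.from_quat(s['eef_rot']).as_matrix()
        d['rotation']=Rt@T[:3,:3]; d['origin']=Rt@T[:3,3]+np.array(s['tool_pos'])
    return d
def px2w(d,u,v,z):
    K=np.array([[d['fx'],0,d['cx']],[0,d['fy'],d['cy']],[0,0,1.]])
    p=cv2.undistortPoints(np.array([[[u,v]]],float),K,np.array(d['dist_coeffs'],float))[0,0]
    ray=np.array(d['rotation'])@np.array([p[0],-p[1],-1.]); o=np.array(d['origin'])
    return o+ray*(z-o[2])/ray[2]
def save(d,n): cv2.imwrite('pics/'+n,d['img'][:,:,::-1])
E
python3 - <<'E'
from h import *
s=r.get_state(); print(s)
for c in('top','side'):
    d=cam(c); save(d,c+'1.png'); print(c,d['origin'],np.round(d['rotation'],2).tolist())
    for l in('tube','pod_a','tin'):
        for p in r.spot_in(l,c):
            a=p['rect'];print(l,np.round(a),round(p['confidence'],2),np.round(px2w(d,(a[0]+a[2])/2,(a[1]+a[3])/2,.01 if l!='tube' else .03),3))
E
```

```text
{'clock': 0.0, 'q': array([-1.24816859,  0.69003164, -0.19449965,  1.56637714,  0.15729962,
        0.90250529, -0.21509487]), 'qd': array([-1.88124686e-06,  1.08527375e-03, -1.98611387e-03,  5.87953483e-05,
       -1.82079387e-03,  3.14794420e-04, -5.06664165e-04]), 'joint_torque': array([ 2.83089694e-04, -5.27558541e+01, -1.26645729e+00, -1.53425074e+01,
       -5.25872782e-02,  6.79732490e-03,  1.80926927e-04]), 'tool_pos': array([0.17788671, 0.59846235, 0.23787113]), 'eef_rot': array([ 1.43871626e-01,  9.89595889e-01, -9.62762283e-04, -6.60467315e-05]), 'contact_force': array([-0.07295978, -0.21235742,  0.10985667]), 'moment': array([ 0.00994769,  0.06160262, -0.01966936]), 'opening': 1.0005610420351077}
top [ 0.33495067 -0.05335393  1.0626888 ] [-0.06, 0.05, 0.71, -0.7]Traceback (most recent call last):
  File "<stdin>", line 7, in <module>
  File "h.py", line 13, in px2w
    ray=np.array(d['rotation'])@np.array([p[0],-p[1],-1.]); o=np.array(d['origin'])
        ~~~~~~~~~~~~~~~~~~~~~~~^~~~~~~~~~~~~~~~~~~~~~~~~~~
ValueError: matmul: Input operand 1 has a mismatch in its core dimension 0, with gufunc signature (n?,k),(k,m?)->(n?,m?) (size 3 is different from 4)
```

```bash
sed -i "s/    return d$/    else: d['rotation']=R.from_quat(d['rotation']).as_matrix()\n    return d/" h.py
python3 - <<'E'
from h import *
for c in('top','side'):
    d=cam(c); save(d,c+'1.png'); print(c,d['origin'],np.round(d['rotation'],2).tolist())
    for l in('tube','pod_a','tin'):
        for p in r.spot_in(l,c):
            a=p['rect'];print(l,np.round(a),round(p['confidence'],2),np.round(px2w(d,(a[0]+a[2])/2,(a[1]+a[3])/2,.01 if l!='tube' else .03),3))
E
```

```text
top [ 0.33495067 -0.05335393  1.0626888 ] [[-0.01, 0.99, -0.16], [-1.0, -0.01, -0.0], [-0.0, 0.16, 0.99]]
tube [108. 168. 167. 215.] 0.88 [0.55 0.24 0.03]
pod_a [282. 185. 308. 214.] 0.96 [ 0.532 -0.083  0.01 ]
pod_a [368. 218. 395. 241.] 0.95 [ 0.465 -0.26   0.01 ]
pod_a [403. 183. 433. 208.] 0.7 [ 0.536 -0.342  0.01 ]
pod_a [362. 257. 388. 285.] 0.62 [ 0.38  -0.244  0.01 ]
pod_a [322. 228. 344. 256.] 0.56 [ 0.442 -0.16   0.01 ]
pod_a [209. 220. 232. 246.] 0.51 [0.463 0.071 0.01 ]
tin [208. 222. 229. 244.] 0.88 [0.463 0.075 0.01 ]
side [0.26914052 0.49675166 0.53117829] [[-0.93, 0.21, -0.29], [-0.36, -0.6, 0.72], [-0.02, 0.77, 0.63]]
tube [135. 303. 203. 381.] 0.93 [0.546 0.247 0.03 ]
pod_a [310. 167. 331. 186.] 0.89 [ 0.47  -0.262  0.01 ]
pod_a [350. 179. 372. 200.] 0.89 [ 0.371 -0.243  0.01 ]
pod_a [254. 207. 276. 233.] 0.83 [ 0.532 -0.075  0.01 ]
pod_a [306. 193. 334. 216.] 0.64 [ 0.442 -0.161  0.01 ]
pod_a [292. 148. 317. 164.] 0.58 [ 0.535 -0.339  0.01 ]
tin [250. 269. 281. 296.] 0.64 [0.467 0.078 0.01 ]
```

View pics/top1.png

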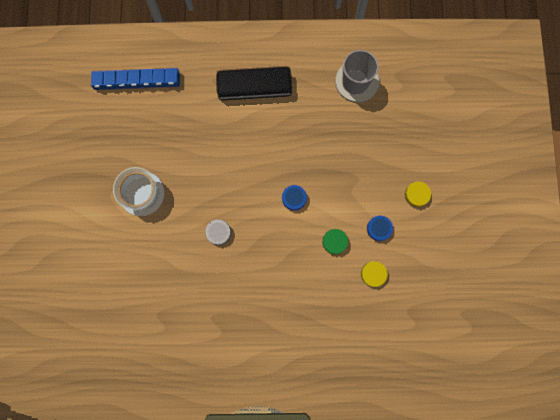

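View pics/side1.png

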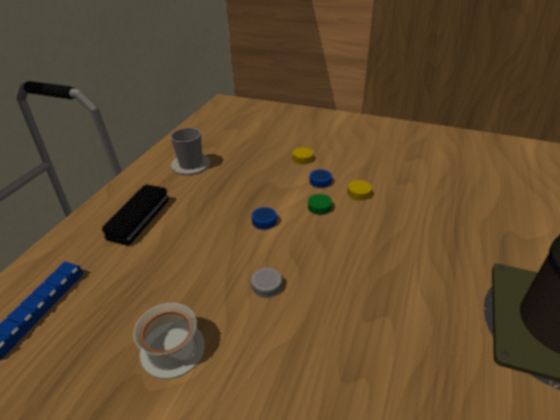

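Candidates in the top picture are blue discs at (295,198) and (380,228), a green one at (336,242), yellow ones at (418,194) and (375,274), and the silver tin at (218,232). The tube is at (138,190), and the grey cup at (360,72) resembles it. I choose the two blue discs with darker centres, and I'll refine their positions and check them in a crop.

```bash
python3 - <<'E'
from h import *
ims=[]
for c in('top','side'):
    d=cam(c); h=cv2.cvtColor(d['img'],cv2.COLOR_RGB2HSV)
    m=cv2.inRange(h,(100,120,40),(130,255,255)); n,_,st,ce=cv2.connectedComponentsWithStats(m)
    for i in range(1,n):
        if st[i,4]>80: print(c,st[i],np.round(ce[i],1),np.round(px2w(d,*ce[i],.012),4))
    for l in ('tube','tin'):
      for p in r.spot_point(l,c): v,u=p['location'];print(c,l,u,v,p['confidence'],np.round(px2w(d,u,v,0),4))
    if c=='top': crop=cv2.resize(d['img'][150:290,90:450],None,fx=2.2,fy=2.2,interpolation=cv2.INTER_CUBIC);cv2.imwrite('pics/crop.png',crop[:,:,::-1])
E
```

```text
top [  91   68   88   22 1415] [134.8  78. ] [0.8052 0.2595 0.012 ]
top [282 185  25  25 472] [293.9 197.2] [ 0.5354 -0.0816  0.012 ]
top [367 216  26  25 485] [379.7 227.9] [ 0.4683 -0.2574  0.012 ]
top tube 140.2 192.3 0.7 [0.5533 0.2428 0.    ]
top tin 220.2 233.1 0.64 [0.464  0.0727 0.    ]
side [310 170  21  17 297] [320.2 178.1] [ 0.4686 -0.253   0.012 ]
side [252 208  25  21 411] [263.9 217.7] [ 0.5349 -0.0781  0.012 ]
side [   0  262   83   97 2242] [ 36.1 305.3] [0.8026 0.2589 0.012 ]
side tube 175.3 347.4 0.81 [0.5483 0.2371 0.    ]
side tin 263.8 284.6 0.98 [0.4711 0.0762 0.    ]
```

View pics/crop.png

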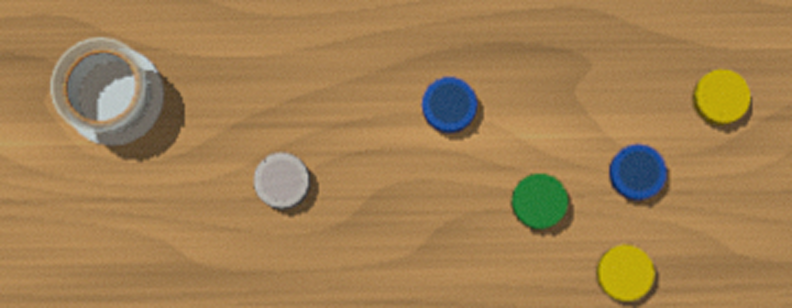

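```bash
python3 -m jog '[{"translation":[0,0,0],"twist":1,"claw":100},{"translation":[0,-1,0],"twist":1,"claw":100},{"translation":[0,-1,0],"twist":1,"claw":100}]' 20; python3 -c "
from h import *
s=r.get_state();print(s['q'],R.from_quat(s['eef_rot']).as_matrix().round(3).tolist())"
```

```text
clock: 1.05
tool_pos: [0.1446, 0.5272, 0.2383]
eef_rot: [0.301, 0.954, 0.001, 0.0]
contact_force: [-1.5, 0.4, -0.2]
opening: 1.002
[-1.32231628  0.58294338 -0.10593084  1.80889332  0.08585068  0.75231968
 -0.51350236] [[-0.819, 0.574, 0.001], [0.574, 0.819, 0.002], [0.0, 0.002, -1.0]]
```

The crop confirms two blue discs with darker circles, at crop pixels (450,104) and (638,172). The orange line shows inside the tube mouth. Now I'll move over the tube and look with the wrist camera.

```bash
python3 -m jog '[{"translation":[0,0,0],"twist":0.85,"claw":100},{"translation":[0,0,0],"twist":0.85,"claw":100},{"translation":[-0.67,0.1,0],"twist":0,"claw":100},{"translation":[-0.67,0.1,0],"twist":0,"claw":100},{"translation":[-0.67,0.1,0],"twist":0,"claw":100},{"translation":[-0.67,0.1,0],"twist":0,"claw":100},{"translation":[-0.67,0.1,0],"twist":0,"claw":100},{"translation":[-0.67,0.1,0],"twist":0,"claw":100},{"translation":[-0.67,0.1,0],"twist":0,"claw":100},{"translation":[-0.67,0.1,0],"twist":0,"claw":100},{"translation":[-0.67,0.1,0],"twist":0,"claw":100},{"translation":[-0.67,0.1,0],"twist":0,"claw":100},{"translation":[-0.67,0.1,0],"twist":0,"claw":100},{"translation":[-0.67,0.1,0],"twist":0,"claw":100},{"translation":[-0.67,0.1,0],"twist":0,"claw":100},{"translation":[-0.67,0.1,0],"twist":0,"claw":100},{"translation":[0,0,0],"twist":0,"claw":100}]'; python3 - <<'E'
from h import *
d=cam('wrist');save(d,'w1.png');print(d['origin'],np.round(d['rotation'],2).tolist(),np.round(d['T_tool_cam'],3).tolist())
for l in('tube','tin'):
  for p in r.spot_in(l,'wrist'): print(l,p)
E
```

```text
clock: 2.47
tool_pos: [0.4548, 0.2977, 0.2388]
eef_rot: [0.385, 0.923, -0.0, 0.002]
contact_force: [0.7, 0.8, -0.0]
opening: 0.996
[0.40506358 0.34626153 0.38420314] [[0.71, -0.68, -0.19], [0.7, 0.68, 0.19], [0.0, -0.27, 0.96]] [[-0.0, 0.964, 0.266, 0.069], [1.0, 0.0, 0.001, -0.001], [0.001, 0.266, -0.964, -0.146], [0.0, 0.0, 0.0, 1.0]]
tube {'rect': [260.9, 227.1, 347.2, 304.8], 'confidence': 0.72}
```

View pics/w1.png

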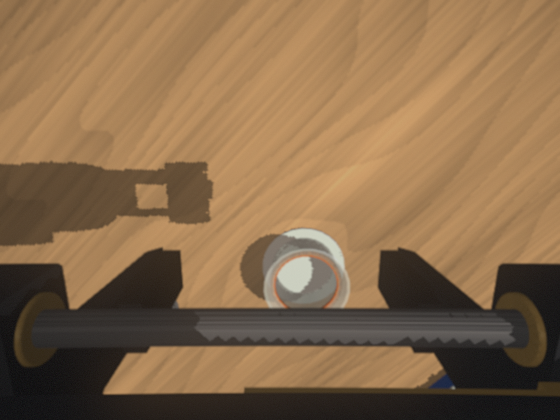

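The tube shows at about (306,283), with the rod of the gripper just below it. I'll fit the orange ring in all three cameras.

```bash
cat > ring.py <<'E'
from h import *
rect={'wrist':(255,240,355,306),'top':(108,162,172,218),'side':(128,298,210,360)}
def ring(c):
    d=cam(c); x0,y0,x1,y1=rect[c]; im=d['img'].astype(int)
    R_,G,B=im[...,0],im[...,1],im[...,2]
    m=np.zeros(R_.shape,bool)
    h=cv2.cvtColor(d['img'],cv2.COLOR_RGB2HSV)
    m[y0:y1,x0:x1]=True
    m&=(h[...,0]<13)&(h[...,1]>105)&(h[...,2]>90)
    v,u=np.nonzero(m)
    P=np.array([px2w(d,a,b,.046)[:2] for a,b in zip(u,v)])
    # fit a circle of radius ~33-37 on the plane, robustly
    from scipy.optimize import least_squares
    best=None
    f=lambda q:np.hypot(P[:,0]-q[0],P[:,1]-q[1])-.035
    for ox in(-.02,0,.02):
        for oy in(-.02,0,.02):
            s=least_squares(f,np.median(P,0)+[ox,oy],loss='cauchy',f_scale=.002)
            if best is None or s.cost<best.cost: best=s
    e=np.abs(f(best.x)); print(c,len(P),best.x.round(4),'inliers<3mm',(e<.003).sum())
if __name__=='__main__':
    for c in rect: ring(c)
E
python3 ring.py
```

```text
wrist 205 [0.5508 0.2375] inliers<3mm 192
top 4 [0.5501 0.2368] inliers<3mm 4
side 139 [0.549  0.2418] inliers<3mm 113
```

The tube is at about (0.550, 0.2385). Next I'll go above the first pod.

```bash
python3 -m jog '[{"translation":[-0.62,-0.405,0.1],"twist":0,"claw":100},{"translation":[-0.62,-0.405,0.1],"twist":0,"claw":100},{"translation":[-0.62,-0.405,0.1],"twist":0,"claw":100},{"translation":[-0.62,-0.405,0.1],"twist":0,"claw":100},{"translation":[-0.62,-0.405,0.1],"twist":0,"claw":100},{"translation":[-0.62,-0.405,0.1],"twist":0,"claw":100},{"translation":[-0.62,-0.405,0.1],"twist":0,"claw":100},{"translation":[-0.62,-0.405,0.1],"twist":0,"claw":100},{"translation":[-0.62,-0.405,0.1],"twist":0,"claw":100},{"translation":[-0.62,-0.405,0.1],"twist":0,"claw":100},{"translation":[-0.62,-0.405,0.1],"twist":0,"claw":100},{"translation":[-0.62,-0.405,0.1],"twist":0,"claw":100},{"translation":[-0.62,-0.405,0.1],"twist":0,"claw":100},{"translation":[0,0,0],"twist":0,"claw":100},{"translation":[0,0,0],"twist":0,"claw":100}]'; cat > pod.py <<'E'
from h import *
def pods(name=None,target=None):
    d=cam('wrist'); s=r.get_state()
    if name: save(d,name)
    h=cv2.cvtColor(d['img'],cv2.COLOR_RGB2HSV)
    m=cv2.inRange(h,(100,120,40),(130,255,255)); n,_,st,ce=cv2.connectedComponentsWithStats(m)
    Rt=R.from_quat(s['eef_rot']).as_matrix(); print('tcp',s['tool_pos'].round(4),'yaw',np.degrees(np.arctan2(Rt[1,0],Rt[0,0])))
    for i in range(1,n):
        if st[i,4]>300:
            w=px2w(d,*ce[i],.014); print(st[i],ce[i].round(),w.round(4),'tool units',(Rt.T@(w-s['tool_pos'])/.04).round(3))
    return Rt,s
if __name__=='__main__':
    import sys; pods(sys.argv[1] if len(sys.argv)>1 else None)
E
python3 pod.py w2.png
```

```text
clock: 4.02
tool_pos: [0.5301, -0.0748, 0.1865]
eef_rot: [0.382, 0.924, -0.0, -0.0]
contact_force: [0.6, -0.2, 0.0]
opening: 0.998
tcp [ 0.5301 -0.0728  0.1867] yaw 135.2859756672219
[252 171  55  53 997] [279. 195.] [ 0.5328 -0.0809  0.014 ] tool units [-0.195 -0.099  4.316]
[  75  250   57   47 1610] [ 98. 269.] [ 0.4615 -0.2573  0.014 ] tool units [-2.03  -4.484  4.312]
```

View pics/w2.png

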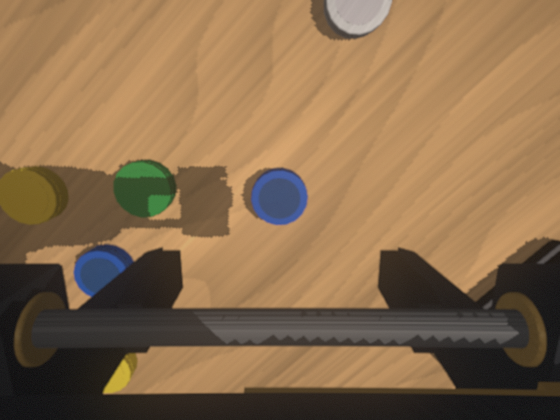

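The pod sits between the jaws at (280,197), with the tin at (360,5) and the green one at (145,188), both clear. I'll go down and grip.

```bash
python3 -m jog '[{"translation":[-0.2,-0.1,0.4],"twist":0,"claw":100},{"translation":[0,0,0.6],"twist":0,"claw":100},{"translation":[0,0,0.6],"twist":0,"claw":100},{"translation":[0,0,0.6],"twist":0,"claw":100},{"translation":[0,0,0.6],"twist":0,"claw":100},{"translation":[0,0,0.6],"twist":0,"claw":100},{"translation":[0,0,0.5],"twist":0,"claw":100},{"translation":[0,0,0.3],"twist":0,"claw":100},{"translation":[0,0,0.2],"twist":0,"claw":100},{"translation":[0,0,0.1],"twist":0,"claw":100},{"translation":[0,0,0],"twist":0,"claw":100},{"translation":[0,0,0],"twist":0,"claw":100}]' 15; python3 -m jog '[{"translation":[0,0,0],"twist":0,"claw":0},{"translation":[0,0,0],"twist":0,"claw":0},{"translation":[0,0,0],"twist":0,"claw":0},{"translation":[0,0,0],"twist":0,"claw":0},{"translation":[0,0,0],"twist":0,"claw":0},{"translation":[0,0,0],"twist":0,"claw":0},{"translation":[0,0,0],"twist":0,"claw":0},{"translation":[0,0,0],"twist":0,"claw":0}]' 15;python3 pod.py w3.png
```

```text
clock: 5.07
tool_pos: [0.5336, -0.082, 0.0074]
eef_rot: [0.38, 0.925, 0.0, 0.001]
contact_force: [0.0, -0.5, 0.1]
opening: 0.998
clock: 5.73
tool_pos: [0.5332, -0.0823, 0.0069]
eef_rot: [0.381, 0.925, 0.0, 0.0]
contact_force: [-0.3, 0.3, 1.9]
opening: 0.588
tcp [ 0.5332 -0.0823  0.0069] yaw 135.25091589537095
[ 218  231  124   78 5927] [279. 275.] [ 0.5313 -0.0826  0.014 ] tool units [ 0.028 -0.038 -0.179]
```

View pics/w3.png

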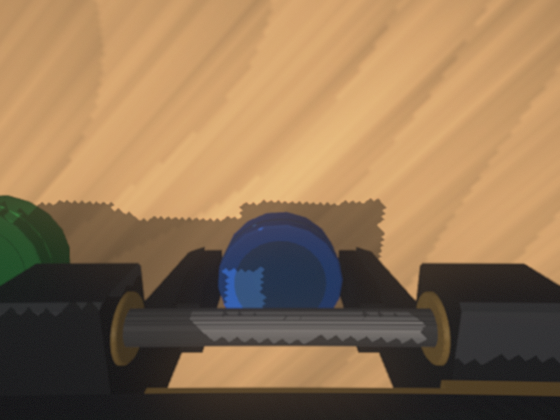

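Gripped at an opening of 51.7 mm, with the pod centred. I'll lift and carry it to the tube.

```bash
python3 -m jog '[{"translation":[0,0,-0.3],"twist":0,"claw":0},{"translation":[0,0,-0.5],"twist":0,"claw":0},{"translation":[0,0,-0.5],"twist":0,"claw":0},{"translation":[0,0,-0.5],"twist":0,"claw":0},{"translation":[0,0,-0.5],"twist":0,"claw":0},{"translation":[0,0,-0.3],"twist":0,"claw":0},{"translation":[0.3,0.3,-0.1],"twist":0,"claw":0},{"translation":[0.5,0.5,-0.1],"twist":0,"claw":0},{"translation":[0.5,0.5,-0.1],"twist":0,"claw":0},{"translation":[0.5,0.5,0],"twist":0,"claw":0},{"translation":[0.5,0.5,0],"twist":0,"claw":0},{"translation":[0.5,0.6,0],"twist":0,"claw":0},{"translation":[0.5,0.6,0],"twist":0,"claw":0},{"translation":[0.5,0.6,0],"twist":0,"claw":0},{"translation":[0.5,0.6,0],"twist":0,"claw":0},{"translation":[0.5,0.6,0],"twist":0,"claw":0},{"translation":[0.5,0.5,0],"twist":0,"claw":0},{"translation":[0,0.2,0],"twist":0,"claw":0},{"translation":[0,0,0],"twist":0,"claw":0},{"translation":[0,0,0],"twist":0,"claw":0}]'; cat > w.py <<'E'
from h import *; import sys
d=cam('wrist'); s=r.get_state(); save(d,sys.argv[1])
Rt=R.from_quat(s['eef_rot']).as_matrix(); w=np.array([.550,.2385,.06])
print(s['tool_pos'].round(4),s['opening'],'to tube',(Rt.T@(w-s['tool_pos'])/.04).round(3))
E
python3 w.py w4.png
```

```text
clock: 7.45
tool_pos: [0.5514, 0.2361, 0.1229]
eef_rot: [0.381, 0.925, -0.001, 0.0]
contact_force: [0.3, -1.1, 0.2]
opening: 0.585
[0.5514 0.2349 0.1229] 0.585937497399153 to tube [0.09  0.041 1.571]
```

View pics/w4.png

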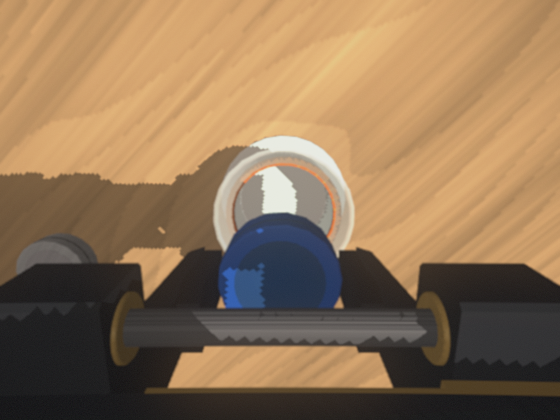

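The pod is over the mouth. The rim spans columns 214–354 (centre 284) and the pod's centre is at column 280. I'll fit the ring again from here.

```bash
python3 -c "
import ring; ring.rect['wrist']=(222,152,350,222); ring.ring('wrist')
print(ring.r.get_state()['tool_pos'])"
```

```text
wrist 378 [0.5508 0.2374] inliers<3mm 378
[0.55139976 0.23453107 0.12280434]
```

```bash
python3 -m jog '[{"translation":[0.08,0.05,0.1],"twist":0,"claw":0},{"translation":[0,0,0.4],"twist":0,"claw":0},{"translation":[0,0,0.4],"twist":0,"claw":0},{"translation":[0,0,0.3],"twist":0,"claw":0},{"translation":[0,0,0.2],"twist":0,"claw":0},{"translation":[0,0,0.13],"twist":0,"claw":0},{"translation":[0,0,0],"twist":0,"claw":0},{"translation":[0,0,0],"twist":0,"claw":0},{"translation":[0,0,0],"twist":0,"claw":0},{"translation":[0,0,0],"twist":0,"claw":0}]'; python3 w.py w5.png; python3 -m jog '[{"translation":[0,0,0],"twist":0,"claw":100},{"translation":[0,0,0],"twist":0,"claw":100},{"translation":[0,0,0],"twist":0,"claw":100},{"translation":[0,0,0],"twist":0,"claw":100},{"translation":[0,0,0],"twist":0,"claw":100},{"translation":[0,0,0],"twist":0,"claw":100},{"translation":[0,0,-0.3],"twist":0,"claw":100},{"translation":[0,0,-0.6],"twist":0,"claw":100},{"translation":[0,0,-0.6],"twist":0,"claw":100},{"translation":[0,0,-0.6],"twist":0,"claw":100},{"translation":[-0.4,0,-0.5],"twist":0,"claw":100},{"translation":[-0.4,0,0],"twist":0,"claw":100},{"translation":[0,0,0],"twist":0,"claw":100},{"translation":[0,0,0],"twist":0,"claw":100}]'; python3 w.py w6.png
```

```text
clock: 8.38
tool_pos: [0.551, 0.2414, 0.0622]
eef_rot: [0.381, 0.925, 0.001, 0.0]
contact_force: [-0.1, -0.4, -0.0]
opening: 0.58
[0.551  0.2413 0.0622] 0.5851058031122613 to tube [-0.032 -0.068  0.055]
clock: 9.6
tool_pos: [0.5734, 0.2177, 0.166]
eef_rot: [0.382, 0.924, 0.0, 0.0]
contact_force: [-0.9, 0.7, -0.2]
opening: 1.002
[0.5723 0.2188 0.1654] 1.0003388090418825 to tube [ 0.739 -0.04   2.636]
```

View pics/w6.png

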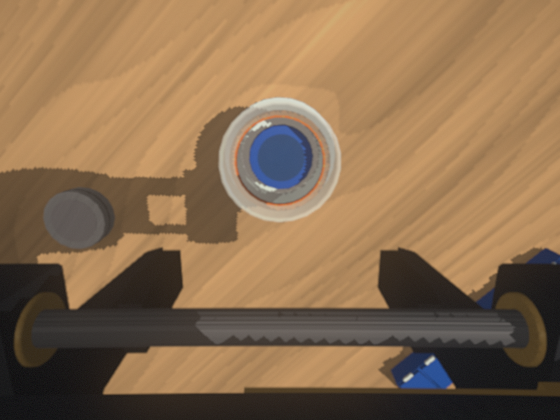

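The first pod lies flat in the tube at (280,157), concentric inside the orange ring; the tin is undisturbed at (78,218). On to the second pod.

```bash
python3 -m jog '[{"translation":[-0.3,-0.5,0],"twist":0,"claw":100},{"translation":[-0.36,-0.58,0],"twist":0,"claw":100},{"translation":[-0.36,-0.58,0],"twist":0,"claw":100},{"translation":[-0.36,-0.58,0],"twist":0,"claw":100},{"translation":[-0.36,-0.58,0],"twist":0,"claw":100},{"translation":[-0.36,-0.58,0],"twist":0,"claw":100},{"translation":[-0.36,-0.58,0],"twist":0,"claw":100},{"translation":[-0.36,-0.58,0],"twist":0,"claw":100},{"translation":[-0.36,-0.58,0],"twist":0,"claw":100},{"translation":[-0.36,-0.58,0],"twist":0,"claw":100},{"translation":[-0.36,-0.58,0],"twist":0,"claw":100},{"translation":[-0.36,-0.58,0],"twist":0,"claw":100},{"translation":[-0.36,-0.58,0],"twist":0,"claw":100},{"translation":[-0.36,-0.58,0],"twist":0,"claw":100},{"translation":[-0.36,-0.58,0],"twist":0,"claw":100},{"translation":[-0.36,-0.58,0],"twist":0,"claw":100},{"translation":[-0.36,-0.58,0],"twist":0,"claw":100},{"translation":[-0.36,-0.5,0],"twist":0,"claw":100},{"translation":[0,0,0],"twist":0,"claw":100},{"translation":[0,0,0],"twist":0,"claw":100}]'; python3 pod.py w7.png
```

```text
clock: 11.32
tool_pos: [0.4654, -0.2541, 0.1648]
eef_rot: [0.381, 0.924, 0.0, -0.001]
contact_force: [0.4, 0.2, 0.3]
opening: 1.0
tcp [ 0.466  -0.2526  0.1649] yaw 135.30779976759416
[ 252  170   58   57 1168] [280. 196.] [ 0.4659 -0.2561  0.014 ] tool units [-0.067 -0.066  3.773]
```

View pics/w7.png

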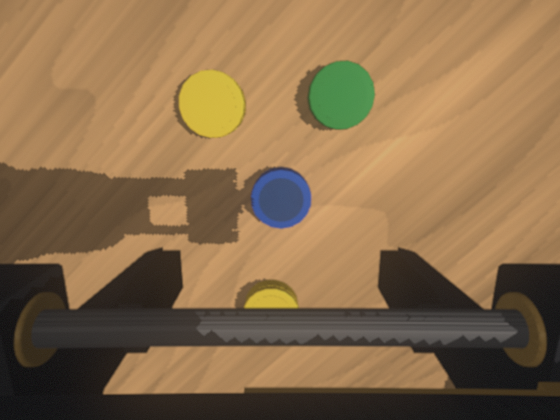

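The blue pod is centred at (281,198), and the look-alikes lie off the jaw axis. I'll go down and grip.

```bash
python3 -m jog '[{"translation":[-0.06,-0.04,0.4],"twist":0,"claw":100},{"translation":[0,0,0.6],"twist":0,"claw":100},{"translation":[0,0,0.6],"twist":0,"claw":100},{"translation":[0,0,0.6],"twist":0,"claw":100},{"translation":[0,0,0.6],"twist":0,"claw":100},{"translation":[0,0,0.5],"twist":0,"claw":100},{"translation":[0,0,0.3],"twist":0,"claw":100},{"translation":[0,0,0.2],"twist":0,"claw":100},{"translation":[0,0,0.15],"twist":0,"claw":100},{"translation":[0,0,0],"twist":0,"claw":100},{"translation":[0,0,0],"twist":0,"claw":100},{"translation":[0,0,0],"twist":0,"claw":0},{"translation":[0,0,0],"twist":0,"claw":0},{"translation":[0,0,0],"twist":0,"claw":0},{"translation":[0,0,0],"twist":0,"claw":0},{"translation":[0,0,0],"twist":0,"claw":0},{"translation":[0,0,0],"twist":0,"claw":0},{"translation":[0,0,0],"twist":0,"claw":0},{"translation":[0,0,0],"twist":0,"claw":0}]' 15;python3 pod.py w8.png
```

```text
clock: 12.95
tool_pos: [0.4669, -0.2572, 0.0077]
eef_rot: [0.381, 0.925, 0.0, 0.0]
contact_force: [0.0, 0.1, 3.2]
opening: 0.587
tcp [ 0.4669 -0.2572  0.0077] yaw 135.24886143772792
[ 219  227  122   82 6180] [278. 271.] [ 0.4637 -0.2569  0.014 ] tool units [ 0.062 -0.053 -0.158]
```

```bash
python3 -m jog '[{"translation":[0,0,-0.3],"twist":0,"claw":0},{"translation":[0,0,-0.5],"twist":0,"claw":0},{"translation":[0,0,-0.5],"twist":0,"claw":0},{"translation":[0,0,-0.5],"twist":0,"claw":0},{"translation":[0,0,-0.5],"twist":0,"claw":0},{"translation":[0,0,-0.5],"twist":0,"claw":0},{"translation":[0.2,0.3,-0.1],"twist":0,"claw":0},{"translation":[0.4,0.56,0],"twist":0,"claw":0},{"translation":[0.4,0.6,0],"twist":0,"claw":0},{"translation":[0.4,0.6,0],"twist":0,"claw":0},{"translation":[0.4,0.6,0],"twist":0,"claw":0},{"translation":[0.4,0.6,0],"twist":0,"claw":0},{"translation":[0.4,0.6,0],"twist":0,"claw":0},{"translation":[0.4,0.6,0],"twist":0,"claw":0},{"translation":[0.4,0.6,0],"twist":0,"claw":0},{"translation":[0.4,0.6,0],"twist":0,"claw":0},{"translation":[0.4,0.6,0],"twist":0,"claw":0},{"translation":[0.4,0.6,0],"twist":0,"claw":0},{"translation":[0.4,0.6,0],"twist":0,"claw":0},{"translation":[0.4,0.6,0],"twist":0,"claw":0}]'; python3 -m jog '[{"translation":[0.4,0.6,0],"twist":0,"claw":0},{"translation":[0.4,0.6,0],"twist":0,"claw":0},{"translation":[0.4,0.6,0],"twist":0,"claw":0},{"translation":[0.4,0.4,0],"twist":0,"claw":0},{"translation":[0.2,0.2,0],"twist":0,"claw":0},{"translation":[0,0,0],"twist":0,"claw":0},{"translation":[0,0,0],"twist":0,"claw":0},{"translation":[0,0,0],"twist":0,"claw":0}]';python3 w.py w9.png; python3 -c "
import ring; ring.rect['wrist']=(222,152,350,222); ring.ring('wrist')"
```

```text
clock: 14.67
tool_pos: [0.5401, 0.1254, 0.1242]
eef_rot: [0.381, 0.925, 0.0, -0.0]
contact_force: [0.1, -0.2, -0.8]
opening: 0.581
clock: 15.33
tool_pos: [0.5567, 0.24, 0.1236]
eef_rot: [0.382, 0.924, -0.001, 0.0]
contact_force: [0.1, 0.6, 0.1]
opening: 0.58
[0.5569 0.2399 0.1236] 0.5857544604887378 to tube [ 0.1   -0.143  1.59 ]
wrist 396 [0.551  0.2374] inliers<3mm 395
```

View pics/w9.png

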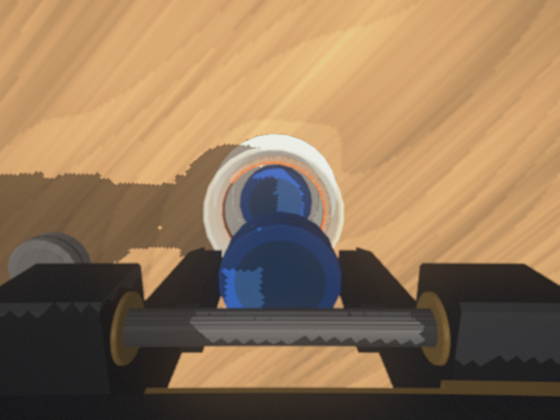

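The rim spans columns 203–344 (centre 273.5) and the pod's centre is at 280, so the tool has to go about 5 mm along −y. I'll correct, lower and release.

```bash
python3 -m jog '[{"translation":[0.03,-0.12,0.1],"twist":0,"claw":0},{"translation":[0,0,0.4],"twist":0,"claw":0},{"translation":[0,0,0.4],"twist":0,"claw":0},{"translation":[0,0,0.3],"twist":0,"claw":0},{"translation":[0,0,0.2],"twist":0,"claw":0},{"translation":[0,0,0.13],"twist":0,"claw":0},{"translation":[0,0,0],"twist":0,"claw":0},{"translation":[0,0,0],"twist":0,"claw":0},{"translation":[0,0,0],"twist":0,"claw":0},{"translation":[0,0,0],"twist":0,"claw":0}]'; python3 w.py w10.png
```

```text
clock: 16.27
tool_pos: [0.553, 0.2405, 0.063]
eef_rot: [0.381, 0.925, 0.001, 0.0]
contact_force: [0.3, 0.6, 0.3]
opening: 0.582
[0.553  0.2405 0.063 ] 0.5847174271482195 to tube [ 0.018 -0.088  0.075]
```

```bash
python3 -m jog '[{"translation":[0,-0.07,0.02],"twist":0,"claw":0},{"translation":[0,0,0],"twist":0,"claw":0},{"translation":[0,0,0],"twist":0,"claw":0},{"translation":[0,0,0],"twist":0,"claw":0},{"translation":[0,0,0],"twist":0,"claw":100},{"translation":[0,0,0],"twist":0,"claw":100},{"translation":[0,0,0],"twist":0,"claw":100},{"translation":[0,0,0],"twist":0,"claw":100},{"translation":[0,0,0],"twist":0,"claw":100},{"translation":[0,0,0],"twist":0,"claw":100},{"translation":[0,0,-0.3],"twist":0,"claw":100},{"translation":[0,0,-0.6],"twist":0,"claw":100},{"translation":[0,0,-0.6],"twist":0,"claw":100},{"translation":[0,0,-0.6],"twist":0,"claw":100},{"translation":[-0.4,0,-0.5],"twist":0,"claw":100},{"translation":[-0.4,0,0],"twist":0,"claw":100},{"translation":[0,0,0],"twist":0,"claw":100},{"translation":[0,0,0],"twist":0,"claw":100}]'; python3 w.py w11.png; python3 - <<'E'
from h import *
a=cv2.imread('pics/w11.png')[40:280,170:450]
d=cam('side'); b=d['img'][285:400,110:230,::-1]
cv2.imwrite('pics/fin.png',np.hstack([cv2.resize(a,(467,400)),cv2.resize(b,(320,400))]))
for l in('tin',):
  for p in r.spot_point(l,'side'): v,u=p['location'];print(l,p['confidence'],px2w(d,u,v,0).round(4))
E
```

```text
clock: 17.82
tool_pos: [0.5734, 0.215, 0.1661]
eef_rot: [0.382, 0.924, 0.0, 0.0]
contact_force: [-0.3, 0.8, 0.9]
opening: 0.999
[0.5723 0.216  0.1654] 0.9985406531629282 to tube [0.789 0.01  2.636]
tin 0.95 [0.4683 0.0812 0.    ]
```

View pics/fin.png

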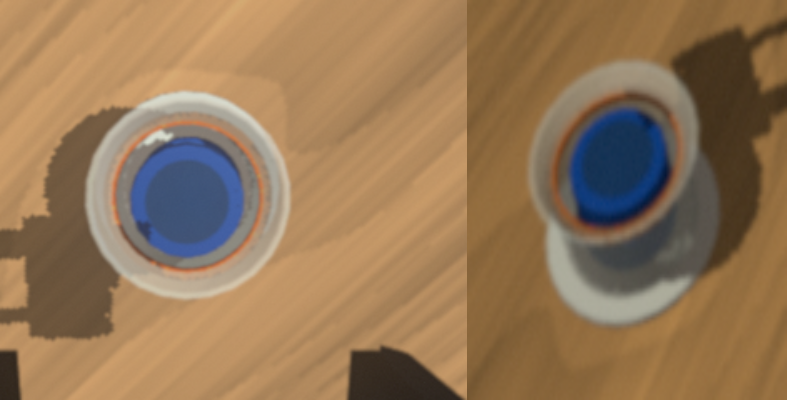

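The second pod sits inside the orange ring. I'll check numerically for tilt and height using the darker circle.

```bash
python3 - <<'E'
from h import *
for c,(x0,y0,x1,y1) in {'wrist':(230,100,340,230),'side':(130,295,205,365)}.items():
    d=cam(c); h=cv2.cvtColor(d['img'],cv2.COLOR_RGB2HSV)
    m=np.zeros(h.shape[:2],np.uint8); m[y0:y1,x0:x1]=cv2.inRange(h,(98,90,25),(130,255,255))[y0:y1,x0:x1]
    cs=max(cv2.findContours(m,0,1)[0],key=cv2.contourArea)
    hull=cv2.convexHull(cs)[:,0]
    def project(P):
        K=np.array([[d['fx'],0,d['cx']],[0,d['fy'],d['cy']],[0,0,1.]])
        q=(np.array(P)-d['origin'])@d['rotation']; q=q*[1,-1,-1]
        return cv2.projectPoints(q,np.zeros(3),np.zeros(3),K,np.array(d['dist_coeffs'],float))[0][:,0]
    from scipy.optimize import least_squares
    t=np.linspace(0,2*np.pi,90)
    def sil(p):
        Rm=R.from_rotvec([p[2],p[3],0]).as_matrix()
        base=np.array([p[0],p[1],p[4]])
        P=np.vstack([base+(Rm@np.array([.026*np.cos(t),.026*np.sin(t),0*t+z])).T for z in(0,.02)])
        return cv2.convexHull(project(P).astype(np.float32))
    def f(p): 
        s=sil(p); return [cv2.pointPolygonTest(s,(float(a),float(b)),True) for a,b in hull]
    for z in(.006,.026):
        g=lambda q:f([q[0],q[1],0,0,z]); s=least_squares(g,[.551,.238],x_scale=.001,diff_step=1e-3)
        print(c,'flat z',z,s.x.round(4),'rms px',np.sqrt(np.mean(s.fun**2)).round(2))
    s=least_squares(lambda q:f([q[0],q[1],q[2],q[3],.026]),[.551,.238,.01,.01],diff_step=1e-3,x_scale=[.001,.001,.05,.05]); print('tilt fit',s.x.round(3),np.sqrt(np.mean(s.fun**2)).round(2))
    # darker circle: back-projected axes at z=.046
    hh=h[...,1].astype(int)
    g=np.where(m>0,h[...,2],0); th,_=cv2.threshold(g[m>0].reshape(-1,1),0,255,cv2.THRESH_OTSU)
    dk=cv2.morphologyEx(((g>0)&(g<th)).astype(np.uint8),cv2.MORPH_OPEN,np.ones((3,3)))
    k=max(cv2.findContours(dk,0,1)[0],key=cv2.contourArea); k=cv2.convexHull(k)[:,0]
    W=np.array([px2w(d,*q,.046)[:2] for q in k],np.float32); print('dark circle',[np.round(v,4) for v in cv2.fitEllipse(W*1000)])
E
```

```text
wrist flat z 0.006 [0.5519 0.2372] rms px 2.1
wrist flat z 0.026 [0.55   0.2389] rms px 0.82
tilt fit [0.55  0.239 0.026 0.003] 0.8
dark circle [array([549.9435, 235.642 ]), array([37.1519, 42.7169]), np.float64(165.6435)]
side flat z 0.006 [0.5668 0.2267] rms px 1.61
side flat z 0.026 [0.5555 0.2369] rms px 2.19
tilt fit [0.553 0.239 0.238 0.322] 0.66
dark circle [array([551.6086, 238.1124]), array([35.2233, 40.4395]), np.float64(162.8779)]
```

The wrist fit gives a flat pod at z = 26 mm with 1.5° tilt. The side view, partly hidden by the rim, disagrees. I'll take two more wrist views to settle it.

```bash
python3 -m jog '[{"translation":[-0.5,0,0.2],"twist":0,"claw":100},{"translation":[-0.5,0,0.2],"twist":0,"claw":100},{"translation":[0,0,0],"twist":0,"claw":100},{"translation":[0,0,0],"twist":0,"claw":100},{"translation":[0,0,0],"twist":0,"claw":100}]'; python3 w.py w12.png; python3 -m jog '[{"translation":[0.5,0,0],"twist":0,"claw":100},{"translation":[0.6,0,0],"twist":0,"claw":100},{"translation":[0.6,0,0],"twist":0,"claw":100},{"translation":[0.6,0,0],"twist":0,"claw":100},{"translation":[0.5,0,0],"twist":0,"claw":100},{"translation":[0,0,0],"twist":0,"claw":100},{"translation":[0,0,0],"twist":0,"claw":100},{"translation":[0,0,0],"twist":0,"claw":100}]'; python3 w.py w13.png
python3 - <<'E'
import cv2,numpy as np
a=cv2.imread('pics/w12.png')[0:240,160:400]; b=cv2.imread('pics/w13.png')[120:320,180:380]
cv2.imwrite('pics/fin2.png',np.hstack([cv2.resize(x,(395,395),interpolation=cv2.INTER_CUBIC) for x in(a,b)]))
E
```

```text
clock: 18.48
tool_pos: [0.6007, 0.1887, 0.1492]
eef_rot: [0.38, 0.925, 0.0, -0.001]
contact_force: [-0.6, 0.1, 0.1]
opening: 0.998
[0.6007 0.1891 0.1495] 0.9998929119572992 to tube [ 1.767 -0.013  2.24 ]
clock: 19.2
tool_pos: [0.5227, 0.2661, 0.1499]
eef_rot: [0.381, 0.925, 0.0, 0.001]
contact_force: [-0.4, -0.4, -0.6]
opening: 1.003
[0.5231 0.2655 0.1498] 0.9990275352126317 to tube [-0.95  -0.005  2.246]
```

View pics/fin2.png

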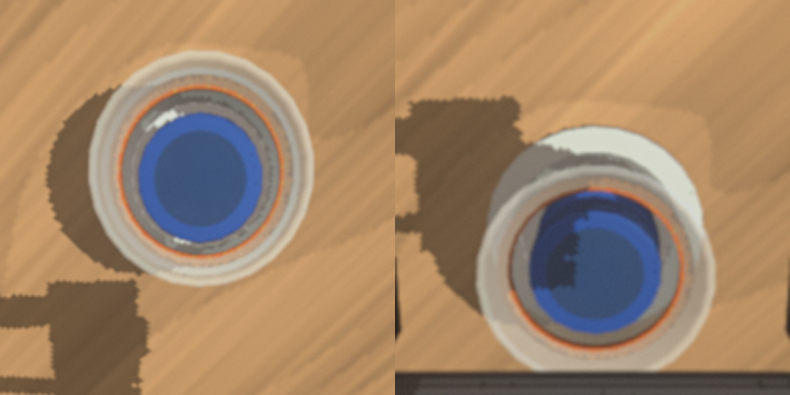

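From straight above (left), the top disc and its dark circle at (200,178) are round and concentric with no side wall showing, so it lies flat about 3–4 mm off the axis. The oblique view (right) shows the stack filling the bore up to the line. The gripper is clear, so I'm handing in.

```bash
python3 -c "
from plant import r
print(r.finish_job(), r.get_state()['clock'])"
```

```text
the job is handed in; nothing more can be done
the job is handed in; nothing more can be done
```

I dropped both blue pods into the tube from its mouth, one after the other, and handed the job in soon after 19.2 s on the robot's clock. No verdict is reported.

- **Stack:** the last wrist views show the top pod round and flat. The fit puts its underside at about 26 mm with about 1.5° of tilt, so its top is at the orange line. It lies about 3–4 mm off the tube's axis.
- **Tin and look-alikes:** the side camera put the tin about 5 mm from its first reading, about what the detector itself scatters. I did not measure the green and yellow discs again at the end; the gripper never touched them as far as I could see.
- **Disagreement:** a silhouette fit in the side camera suggested a tilted pod, and so did the dark-circle fits in both cameras. The tube rim and shadows partly hide the pod there. The views from straight above and at an angle showed no tilt, so I set those fits aside.

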